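# Clear the jammed tenon chute and box up the tenons

## Task

A wooden tenon is stuck crosswise in the sloping feed chute, held down under its side lips: push it back up the ramp onto the level shelf at the top and lift it out from there. Put it and every other loose tenon lying on the bench into the open plywood box, then swing the box's lid shut and press it firmly down until it is fully home. Leave the drill, caliper, tape measure and pencil where they are.

Things in the scene. Friction and masses are not known exactly. Their poses are not given: they have to be found in the camera images.
- chute: fixed steel feed chute on plywood, 270 long, 130 wide. Origin on the bench below the crest (top end of the ramp); x points horizontally up the chute, y across it, z up. Wood left on its ramp or shelf does not slide back by itself (friction about 0.6)
- crest (a point): the middle of the crest line, on the floor, 70 above the bench (chute x = 0). From here the ramp falls towards chute -x at 20 degrees, 180 along the slope: floor height = 70 + 0.364 x, mm. Its side walls, 20 high, converge from 104 apart at the crest to 52 at the foot
- lip_end (a point): on the ramp floor, 35 below the crest along the slope: from here down to the foot (180) steel lips 4 thick overhang the ramp from both side walls, undersides 20 above the floor (square to it). They leave an open slot 46 wide along the middle, through which fingers reach the tenon
- shelf_mid (a point): the middle of the level shelf's floor, 70 above the bench (chute x = +50). The shelf runs from the crest to x = +100, open above, 118 wide between 15 high side walls, with a 10 high stop at its far end (inner face x = +94)
- t0_mid (a point): the tenon that lies jammed across the ramp under the lips, its length across the chute, about 90 below the crest along the slope. It is a plain pale-wood slip 70 long (its x axis) x 28 wide (y) x 14 thick (z), edges rounded, 22 g; the point is its centre, half-way up. 
- bin: fixed open plywood box, 166 (x) x 206 (y) x 53 high outside, walls and floor 8 thick, so 150 x 190 x 45 deep inside. Origin under its centre on the bench; its x axis points to the hinged side (on the robot's left, roughly world +y)
- lid (a joint): angle of the box's hinged lid (rad): 0 shut, about 1.75 (leaning back past upright) at the start, 1.9 the stop. The hinge is stiff (0.55 N m): the lid stays where it is left and needs about 2 to 4 N at its free edge to move; the lid does not fall. Open, it stands up to 230 above the bench
- lid_hinge (a point): the middle of the lid's hinge axis, on the top rim of the box's hinged side (83 from the box's centre, 53.5 high); the axis runs along the box's y
- lid_edge (a point): the middle of the lid's free edge, on its outer face (the top when shut). The lid is a plain plywood board 176 from hinge to free edge, 206 wide, 9 thick, with no handle; shut, it overhangs the box by 10
- t1_mid (a point): loose tenon, a plain pale-wood slip 70 long (its x axis) x 28 wide (y) x 14 thick (z), edges rounded, 22 g; the point is its centre, half-way up. Lies on the bench between chute and box; may be absent (None)
- t2_mid (a point): loose tenon, a plain pale-wood slip 70 long (its x axis) x 28 wide (y) x 14 thick (z), edges rounded, 22 g; the point is its centre, half-way up. Lies on the bench between chute and box; may be absent (None)
- t3_mid (a point): loose tenon, a plain pale-wood slip 70 long (its x axis) x 28 wide (y) x 14 thick (z), edges rounded, 22 g; the point is its centre, half-way up. Lies on the bench between chute and box; may be absent (None)
- t4_mid (a point): loose tenon, a plain pale-wood slip 70 long (its x axis) x 28 wide (y) x 14 thick (z), edges rounded, 22 g; the point is its centre, half-way up. Lies on the bench between chute and box; may be absent (None)
- drill: bystander: green and black cordless drill standing on its battery, 230 high; origin under it
- caliper: bystander: steel caliper lying flat, 200 long, 10 high; origin under it
- tape: bystander: black tape measure, 70 x 40 x 60 high; origin under it
- pencil: bystander: flat carpenter's pencil, 160 long; origin under it
Mind the look-alikes: they are no part of the job. Leave any blue look-alike of the part that bears t3_mid alone.

How it is judged (in metres and radians):
On the way, in this order (a step that is already met when the one before it is completed fails the run):
1. the jammed tenon has been pushed back up the ramp and lies on the level shelf: its centre past the crest, down on the shelf floor (x of t0_mid in the frame of chute between 0.006 and 0.1 m and y of t0_mid in the frame of chute between -0.06 and 0.06 m and z of t0_mid in the frame of chute between 0.07 and 0.087 m), for 0.1 s.
2. every tenon is in the box, with the lid still open (x of t0_mid in the frame of bin between -0.075 and 0.075 m and y of t0_mid in the frame of bin between -0.095 and 0.095 m and z of t0_mid in the frame of bin between 0.005 and 0.05 m and x of t1_mid in the frame of bin between -0.075 and 0.075 m and y of t1_mid in the frame of bin between -0.095 and 0.095 m and z of t1_mid in the frame of bin between 0.005 and 0.05 m and x of t2_mid in the frame of bin between -0.075 and 0.075 m and y of t2_mid in the frame of bin between -0.095 and 0.095 m and z of t2_mid in the frame of bin between 0.005 and 0.05 m and x of t3_mid in the frame of bin between -0.075 and 0.075 m and y of t3_mid in the frame of bin between -0.095 and 0.095 m and z of t3_mid in the frame of bin between 0.005 and 0.05 m and x of t4_mid in the frame of bin between -0.075 and 0.075 m and y of t4_mid in the frame of bin between -0.095 and 0.095 m and z of t4_mid in the frame of bin between 0.005 and 0.05 m and value of joint lid above 0.3 rad), for 0.2 s.
3. the lid is shut and is pressed down with more than 3 N by the fingers or arm (value of joint lid below 0.03 rad and contact force between any of the fingers, the arm and lid above 3 N), for 0.1 s.
At the end, for the whole second after the job is handed in: every tenon that is present, the freed one included, lies inside the box below its rim, and the lid is fully shut (within 0.03 rad, 5 mm at its free edge) after having been pressed down (x of t0_mid in the frame of bin between -0.075 and 0.075 m and y of t0_mid in the frame of bin between -0.095 and 0.095 m and z of t0_mid in the frame of bin between 0.005 and 0.05 m and x of t1_mid in the frame of bin between -0.075 and 0.075 m and y of t1_mid in the frame of bin between -0.095 and 0.095 m and z of t1_mid in the frame of bin between 0.005 and 0.05 m and x of t2_mid in the frame of bin between -0.075 and 0.075 m and y of t2_mid in the frame of bin between -0.095 and 0.095 m and z of t2_mid in the frame of bin between 0.005 and 0.05 m and x of t3_mid in the frame of bin between -0.075 and 0.075 m and y of t3_mid in the frame of bin between -0.095 and 0.095 m and z of t3_mid in the frame of bin between 0.005 and 0.05 m and x of t4_mid in the frame of bin between -0.075 and 0.075 m and y of t4_mid in the frame of bin between -0.095 and 0.095 m and z of t4_mid in the frame of bin between 0.005 and 0.05 m and value of joint lid below 0.03 rad); the robot touches nothing.
It fails at once if the drill is moved more than 20 mm (distance of drill from where it was at the start of the episode above 0.02 m).
It fails at once if the caliper is moved more than 20 mm (distance of caliper from where it was at the start of the episode above 0.02 m).
It fails at once if the tape is moved more than 20 mm (distance of tape from where it was at the start of the episode above 0.02 m).
It fails at once if the pencil is moved more than 20 mm (distance of pencil from where it was at the start of the episode above 0.02 m).
Of t1, t2, t3, t4 only 2 to 4 are there at a start; the rules pass over those that are not, and their reading is None.
At some moment in a run one of t1, t2, t3, t4 may be knocked a few centimetres aside while the robot is not near it.
Once in a run the grip may slacken for a moment while it holds something.
It also fails if it takes over 208 s, if anything falls off the work surface, if the arm or the gripper's body presses on something with over 40 N, if the wrist force passes 120 N, or if a joint passes its speed limit or range.

## Robot

A 6-joint arm with a two-finger parallel gripper is mounted at the origin on the work surface. World frame = base frame: x ahead of the robot, y to its left, z up, the work surface at z = 0. Lengths are in mm, angles in rad, forces in N, time in s.
With the tool pointing down it reaches from about 250 to 775 mm from the base axis. Payload 4 kg.
Tool frame: the origin (TCP) lies at the very end of the fingers, on their centre line; the grasp point (between the pads) lies 19 mm behind it (grasp_offset is the distance from the TCP to the grasp point, in mm); z points along the fingers, y is the direction in which the jaws open and shut (so a half turn about z gives the same grasp; the last joint's range is limited). The gripper opens to 94 mm and grips with 3 to 60 N. Pads are 16 mm wide; open, the fingers measure 119 mm over their backs; the gripper's body (75 mm by 177 mm) begins 78 mm behind the grasp point.
Start: joints at [-1.296, 0.087, 1.371, -0, 1.684, -0.103], TCP at [202.881, -511.233, 205.506] pointing down, gripper open.
Joint ranges: [-3.1, 3.1], [-0.76, 2.03], [0.27, 2.55], [-1.08, 4.22], [0.17, 2.65], [-2.57, 2.57]. Speed limits (rad/s): [2.79, 2.79, 3.14, 3.14, 3.14, 3.14].

## Interface

Orientations are given as a unit quaternion [w, x, y, z].
In Python, from station import * gives the robot as it stands.
- The arm moves only by the tool drive_tool, never from a script. Its argument "commands" is a list that holds one entry, the list of rows, each a list of 7 numbers: the shift along the tool's x, y, z in m, then the turn, a rotation vector about the tool's x, y, z in rad, then the opening in per cent of the stroke, from 0 (shut) to 100 (fully open). In form: [[[dx, dy, dz, ax, ay, az, fingers], ...]]. A call has 1 to 20 rows; each row is the pose to reach, as a shift and turn from the pose commanded when the call began, along the tool's axes at that moment; what a row does not reach only later rows make up. A row lasts 1/10 s, in which the tool goes at most 50 mm and 8.59 degrees, less where a joint would pass 70% of its speed; a pose out of reach is approached as far as the arm can. A call with a gripper value outside its range is refused whole. The fingers move at their own pace and stop on an object; the grip force is fixed at half the most. Time passes only in rows, so rows that repeat a pose let the fingers close. It gives the time, the measured TCP pose, the force and the opening at its end, in the units of the state.
- state(): the state, without advancing time (a new reading comes with each control period).
- camera(name): name is "scene" or "top"; returns the picture (420x560x3 uint8, blue, green, red); there is no depth.
- calibration(name): a dict with "fx", "fy", "cx", "cy" (pixels), "k1" (the pictures are not rectified: a ray, as slopes to the right and down, at radius r is drawn at 1 + k1 r^2 times it, then the intrinsics apply), "extrinsics" (4x4, takes a point from world to camera coordinates). Camera axes: x right, y down, z forward; pixel columns grow to the right and rows downward; lengths in mm; the calibration is good to about 2 mm. A picture is of the moment at which its call begins. calibration takes no time and is no camera call.
- close_job(): hands the job in, once; it reports no verdict.
Trained networks look in the newest picture that a camera, given by its name, has taken for a name from the list of things; names that differ only in an ending like _2 or _b are one class to them, and where a whole thing is asked for, a point or a joint stands for the part that bears it (a point fixed in the world has none). Each returns a list of dicts, best first, with "conf" (0 to 1); they miss things now and then, are a little off and sometimes report something else, mostly with a low value. They report only what shows in the picture. A call takes as long as a camera call. They do not tell look-alikes from the thing itself.
- masks_of(camera, name): "region" (420x560 bool, what is visible of it) and "bbox" ([left, top, right, bottom] in pixels, round what is visible of it).
The state is a dict: "clock": time; "q": joint angles; "dq": joint speeds; "joint_efforts": joint torques, N m; "ee_pos": TCP position; "tcp_rot": TCP orientation; "force": force on the tool from outside, world axes, zero at the start; "ft_torque": the same for the moment, N m; "gripper_width": finger opening in mm.
Only numpy, scipy, OpenCV 4.12 (cv2) and the standard library are available. Lean on these libraries where they do the work, as an engineer would, in place of code of your own. Each camera call takes 0.05 s, during which the arm holds its last target. There are 200 camera calls.

## Working session

There is one attempt and no reset: what is moved stays moved. The work goes in short steps, Python scripts to look and compute and a tool call to move; the robot and the scene stay as the last step left them, time stands still between calls to the robot, and variables do not carry over. Pictures are saved under pics/ and viewed, on a budget of 14 in all, crops included, one or two more only if the job needs it, and the job is handed in when it is done.

Besides the shell and the picture viewer there is one more tool, called after ">>>" as name([rows], argument=value, ...), one row to a line, values as JSON. drive_tool: Moves the arm, as the interface text tells. Its arguments: {"type":"object","properties":{"commands":{"type":"array","items":{"type":"array","items":{"type":"array","items":{"type":"number"}}}}},"required":["commands"]}

```bash
ls; mkdir -p pics
python3 - <<'E'
from station import *
import cv2
for n in("scene","top"):
    cv2.imwrite(f"pics/{n}0.png",camera(n)); print(n,calibration(n))
print(state())
E
```

```text
pics
scene {'fx': 441.93374952762366, 'fy': 441.93374952762366, 'cx': 288.36140382817007, 'cy': 203.2659772197633, 'k1': -0.02740223689408494, 'extrinsics': array([[-1.90860012e-01,  9.81616923e-01, -8.19481469e-04,
         2.10448292e+02],
       [ 7.70248031e-01,  1.49245024e-01, -6.20035397e-01,
        -3.69109894e+02],
       [-6.08514935e-01, -1.18971167e-01, -7.84573410e-01,
         1.78480950e+03],
       [ 0.00000000e+00,  0.00000000e+00,  0.00000000e+00,
         1.00000000e+00]])}
top {'fx': 502.2935704753673, 'fy': 502.2935704753673, 'cx': 286.26724661580585, 'cy': 211.13869403024037, 'k1': -0.0242944508142626, 'extrinsics': array([[-6.68297005e-03, -9.99950614e-01, -7.35571854e-03,
        -9.72905225e+01],
       [-9.89830116e-01,  7.66024915e-03, -1.42048098e-01,
         5.69963861e+02],
       [ 1.42097430e-01,  6.33160855e-03, -9.89832426e-01,
         1.42050583e+03],
       [ 0.00000000e+00,  0.00000000e+00,  0.00000000e+00,
         1.00000000e+00]])}
{'clock': 0.1, 'q': array([-1.29608129e+00,  8.79052923e-02,  1.37208444e+00, -2.58750587e-05,
        1.68361186e+00, -1.03097641e-01]), 'dq': array([-0.00060221, -0.00023926, -0.00509956, -0.0011114 ,  0.00025152,
       -0.00066161]), 'joint_efforts': array([ 2.09942751e-03, -3.41251695e+01, -3.03301334e+01,  7.20406906e-02,
        3.03987076e-02, -9.32056923e-05]), 'ee_pos': array([ 202.742405  , -510.73738509,  204.41748383]), 'tcp_rot': array([-9.99673156e-04,  9.82209971e-01,  1.87783290e-01, -9.88960339e-05]), 'force': array([-0.01230046, -0.16956417, -0.58327374]), 'ft_torque': array([-0.07462256,  0.01824337, -0.01698858]), 'gripper_width': 94.08812336723747}
```

View pics/scene0.png

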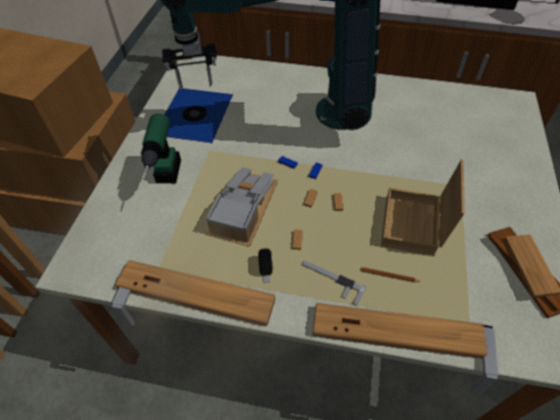

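View pics/top0.png

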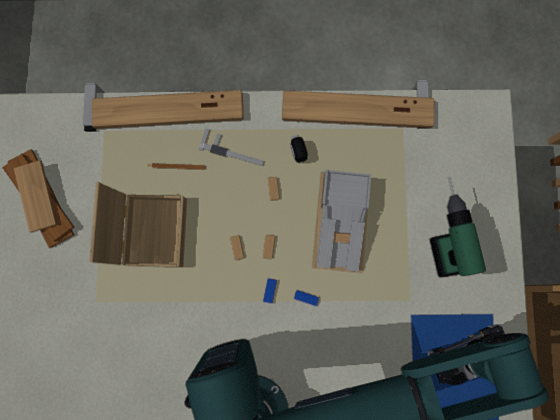

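The top view shows three loose pale tenons at about (274,188), (237,247) and (269,247). The jammed one shows through the slot at (342,238). Two blue look-alikes are at (271,290) and (306,297). The chute shelf points away from the robot.

```bash
cat > h.py <<'E'
from station import *
import cv2, numpy as np
def ray(cam,uv):
    c=calibration(cam);K=np.array([[c['fx'],0,c['cx']],[0,c['fy'],c['cy']],[0,0,1]])
    p=cv2.undistortPoints(np.float64(uv).reshape(-1,1,2),K,np.array([c['k1'],0,0,0.]))[:,0]
    # undistortPoints inverts x(1+k1 r^2)
    E=c['extrinsics'];R,t=E[:3,:3],E[:3,3]
    return -R.T@t, np.c_[p,np.ones(len(p))]@R
def onz(cam,uv,z):
    o,d=ray(cam,uv); z=np.broadcast_to(z,len(d)); return o+d*((z-o[2])/d[:,2])[:,None]
def proj(cam,P):
    c=calibration(cam);E=c['extrinsics'];K=np.array([[c['fx'],0,c['cx']],[0,c['fy'],c['cy']],[0,0,1]])
    return cv2.projectPoints(np.float64(P).reshape(-1,1,3),cv2.Rodrigues(E[:3,:3])[0],E[:3,3],K,np.array([c['k1'],0,0,0.]))[0][:,0]
def pair(uvt,uvs):
    a,d=ray('top',uvt);b,e=ray('scene',uvs);d,e=d[0],e[0]
    s=np.linalg.lstsq(np.c_[d,-e],b-a,rcond=None)[0];return (a+d*s[0]+b+e*s[1])/2,np.linalg.norm(a+d*s[0]-b-e*s[1])
def shape(m):
    c=max(cv2.findContours(m.astype(np.uint8),0,2)[0],key=cv2.contourArea);return cv2.minAreaRect(c)
E
python3 - <<'E'
from h import *
it=camera("top");isc=camera("scene")
for cam,im in(("top",it),("scene",isc)):
  for n in("t1_mid","t0_mid","chute","bin","lid","drill","caliper","tape","pencil"):
    for r in masks_of(cam,n):
        m=r['region']
        if r['conf']<.3 or not m.any(): continue
        ys,xs=np.nonzero(m); cxy=(xs.mean(),ys.mean())
        z=7 if n[0]=='t' else 0
        bgr=im[m].mean(0).astype(int)
        print(cam,n,round(r['conf'],2),np.round(cxy,1),m.sum(),bgr,"w",onz(cam,[cxy],10)[0].round()[:2],r['bbox'])
cv2.imwrite("pics/c1.png",cv2.resize(it[155:305,215:385],None,fx=4.7,fy=4,interpolation=2) if 0 else cv2.resize(it[160:280,305:385],None,fx=5,fy=5,interpolation=2))
cv2.imwrite("pics/c2.png",cv2.resize(isc[150:260,190:350],None,fx=5,fy=5,interpolation=2))
cv2.imwrite("pics/c3.png",cv2.resize(it[175:275,80:200],None,fx=6,fy=6,interpolation=2))
E
```

```text
top t1_mid 0.52 [273.5 188.6] 220 [ 73 102 127] w [642. -63.] [269.8, 175.1, 279.7, 202.1]
top t0_mid 0.55 [341.6 237.7] 162 [ 73  99 123] w [ 493. -264.] [335.4, 236.3, 352.7, 240.3]
top chute 0.8 [341.4 220.7] 4872 [113 114 115] w [ 544. -264.] [311.3, 167.7, 370.2, 273.6]
top bin 0.6 [137.6 228.8] 6806 [51 68 82] w [524. 340.] [89.5, 178.0, 187.3, 270.7]
top lid 0.86 [107.7 224.9] 2471 [46 61 73] w [536. 430.] [90.9, 183.2, 128.9, 263.7]
top drill 0.69 [457.1 242.7] 2896 [46 54 35] w [ 476. -604.] [429.0, 178.6, 485.8, 276.6]
top drill 0.43 [107.5 225.1] 2531 [47 63 74] w [536. 431.] [88.9, 185.1, 125.5, 265.6]
top caliper 0.81 [225.6 150.6] 562 [105 104 104] w [760.  81.] [197.4, 130.0, 262.1, 163.8]
top tape 0.77 [298.7 149.3] 353 [27 26 26] w [ 762. -140.] [293.4, 136.0, 305.0, 160.4]
top pencil 0.81 [177.1 166.2] 266 [ 47  72 101] w [713. 227.] [146.6, 162.6, 201.1, 171.5]
scene t1_mid 0.53 [297.3 239.5] 174 [ 60  96 127] w [647. -60.] [292.1, 230.5, 303.6, 249.9]
scene chute 0.75 [240.6 207.9] 3366 [ 91  96 101] w [ 559. -267.] [208.2, 167.4, 277.5, 248.6]
scene bin 0.68 [423
[... 180 characters left out ...]
04.2] 1506 [38 56 68] w [410. 421.] [437.6, 159.6, 464.1, 247.1]
scene lid 0.62 [339.4 280.8] 542 [97 97 96] w [767.  88.] [305.0, 262.5, 364.8, 306.7]
scene lid 0.32 [159.6 150.7] 1885 [32 39 23] w [ 356. -632.] [146.1, 115.1, 179.6, 180.9]
scene drill 0.6 [159.6 150.7] 1943 [34 40 25] w [ 356. -632.] [142.4, 114.2, 182.5, 182.7]
scene caliper 0.78 [340.1 280.8] 482 [97 95 95] w [766.  90.] [301.6, 260.0, 367.8, 305.0]
scene caliper 0.51 [240.8 208.2] 3339 [ 91  96 101] w [ 560. -266.] [209.2, 167.8, 280.4, 241.7]
scene tape 0.72 [265.2 263.7] 394 [31 33 34] w [ 752. -140.] [260.2, 250.0, 275.0, 285.7]
scene pencil 0.61 [387.8 274.8] 274 [40 65 92] w [720. 227.] [359.3, 266.9, 419.3, 283.4]
```

View pics/c1.png

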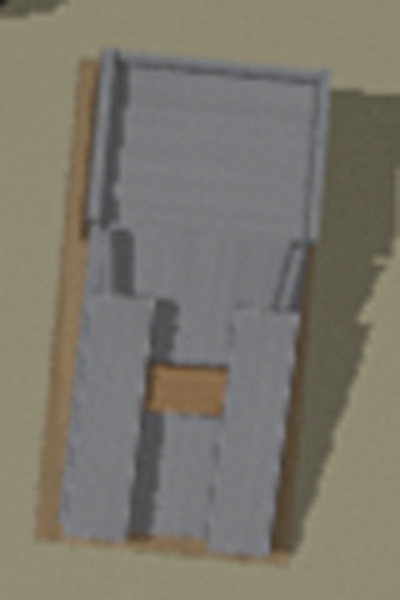

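View pics/c3.png

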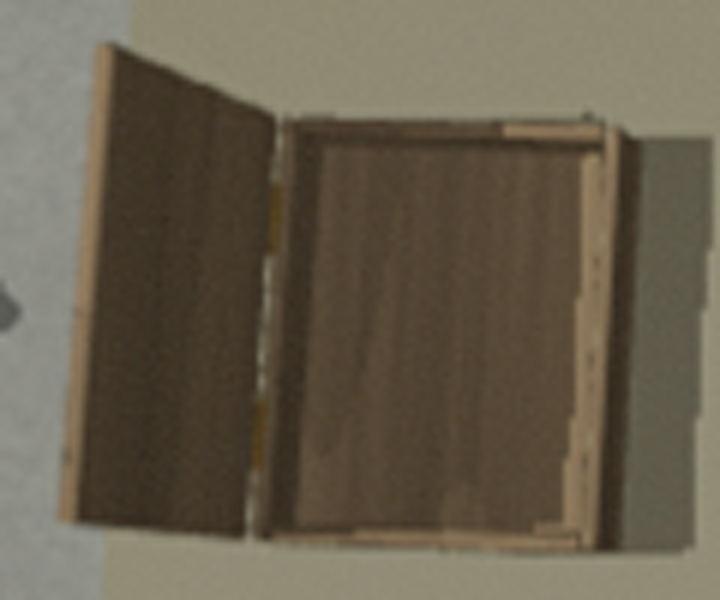

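The chute crop shows the slot edges and the tenon at (188,390). The box crop shows its rim corners at about (285,122), (255,543), (622,128) and (598,551).

View pics/c2.png

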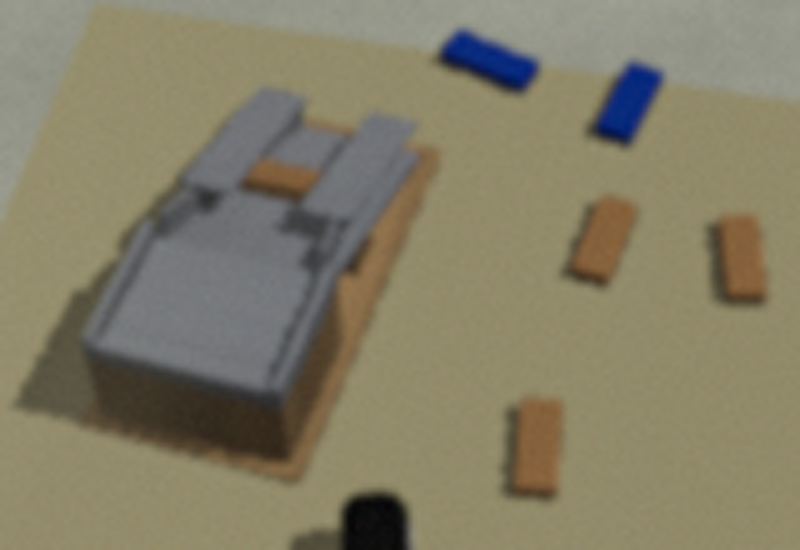

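```bash
cat > fit.py <<'E'
from h import *
from scipy.optimize import least_squares
def place(p,L): 
    c,s=np.cos(p[2]),np.sin(p[2]); L=np.float64(L); return np.c_[p[0]+c*L[:,0]-s*L[:,1],p[1]+s*L[:,0]+c*L[:,1],L[:,2]]
def fit(L,uv,p0,cam='top'):
    f=lambda p:(proj(cam,place(p,L))-uv).ravel()
    r=least_squares(f,p0,loss='soft_l1',x_scale=[10,10,.1]);return r.x,f(r.x).reshape(-1,2)
E
python3 - <<'E'
from fit import *
L=[(-41,23,80.6),(-41,-23,80.6),(-177.4,23,31),(-177.4,-23,31),(100,65,85),(100,-65,85)]
uv=np.array([(155,298),(237,308),(128,537),(208,545),(103,50),(328,72)])/5+[305,160]
p,r=fit(L,uv,[560,-265,0]);print("chute",p.round(3));print(r.round(1))
print("t0 tenon top edges chute-frame:")
q=np.array([(188,367),(187,412),(148,390),(228,393)])/5+[305,160]
# intersect with ramp top plane z = 70+.364x + 14/cos20
for u in q:
    o,d=ray('top',[u]);d=d[0];c,s=np.cos(p[2]),np.sin(p[2])
    tol=lambda w:np.array([c*(w[0]-p[0])+s*(w[1]-p[1]),-s*(w[0]-p[0])+c*(w[1]-p[1]),w[2]])
    g=lambda t:(lambda w:w[2]-70-.364*w[0]-14.9)(tol(o+t*d))
    t=1000-g(1000)*(1000)/(g(2000)-g(1000));print(tol(o+t*d).round(1))
L=[(83,-103,53),(83,103,53),(-83,-103,53),(-83,103,53)]
uv=np.array([(285,122),(255,543),(622,128),(598,551)])/6+[80,175]
p,r=fit(L,uv,[530,330,1.57]);print("bin",p.round(3));print(r.round(1))
im=camera("top")
hsv=cv2.cvtColor(im,cv2.COLOR_BGR2HSV)
for n,(u,v) in dict(a=(274,188),b=(237,247),c=(269,247)).items():
    w=im[v-25:v+25,u-17:u+17].astype(float)
    m=cv2.inRange(hsv[v-25:v+25,u-17:u+17],(5,90,80),(18,255,255))>0
    (cx,cy),wh,a=shape(m);print(n,cx+u-17,cy+v-25,wh,a,onz('top',[(cx+u-17,cy+v-25)],11).round(1))
    box=cv2.boxPoints(((cx+u-17,cy+v-25),wh,a));print(onz('top',box,11).round()[:,:2].tolist())
E
```

```text
chute [ 5.76491e+02 -2.68784e+02 -1.02000e-01]
[[ 0.   0.1]
 [-0.1 -0.4]
 [-0.   1.2]
 [-0.1  1.2]
 [-0.1 -0.7]
 [ 0.4 -0.9]]
t0 tenon top edges chute-frame:
[-75.4  -0.8  57.4]
[-100.3   -3.2   48.4]
[-90.2  20.4  52.1]
[-87.7 -25.2  53. ]
bin [513.724 281.547   1.54 ]
[[-0.3 -0.6]
 [-0.3  0.3]
 [ 0.2 -0.3]
 [ 0.4  0.5]]
a 273.2538471221924 188.03076934814453 (22.698354721069336, 8.930500984191895) 82.87498474121094 [[643.5 -62.8  11. ]]
[[676.0, -45.0], [679.0, -72.0], [611.0, -80.0], [608.0, -54.0]]
b 236.84615325927734 247.23076820373535 (23.533933639526367, 9.021341323852539) 78.69007110595703 [[467.4  44.8  11. ]]
[[499.0, 65.0], [504.0, 39.0], [436.0, 25.0], [431.0, 51.0]]
c 268.5846176147461 246.32307815551758 (9.178570747375488, 23.318531036376953) 7.125016689300537 [[469.4 -48.5  11. ]]
[[437.0, -31.0], [505.0, -39.0], [502.0, -66.0], [434.0, -58.0]]
```

The scene crop agrees: three pale loose tenons, two blue ones, and the jammed tenon in the slot at about (283,178).

```bash
cat > mv.py <<'E'
from fit import *
from scipy.spatial.transform import Rotation as Ro
CH=[576.5,-268.8,-.102]; BIN=[513.7,281.5,1.54]
def ch(x,y,z): return place(CH,[(x,y,z)])[0]
def bn(x,y,z): return place(BIN,[(x,y,z)])[0]
def rot(yaw,tilt=0): # tool x along yaw, z down; tilt>0: finger tips lean towards tool +x
    return Ro.from_euler('z',yaw)*Ro.from_euler('x',np.pi)*Ro.from_euler('y',tilt)
def cur():
    s=state();q=s['tcp_rot'];return s['ee_pos'],Ro.from_quat([q[1],q[2],q[3],q[0]])
def rel(pos,R,frm=None):
    p0,R0=frm or cur(); d=R0.inv().apply(np.array(pos)-p0)/1000; a=(R0.inv()*R).as_rotvec()
    n=max(np.linalg.norm(d)/.05,np.linalg.norm(a)/.15); print(d.round(4).tolist(),a.round(3).tolist(),"rows>=%.1f"%n); return np.array(pos),R
E
python3 - <<'E'
from mv import *
L=[(100,-65,85),(100,65,85)];print(proj('scene',place(CH,L)).round(1),"seen (207,217.5),(245,229)")
L=[(-41,23,80.6),(-41,-23,80.6),(-177.4,23,31)];print(proj('scene',place(CH,L)).round(1),"seen (253.5,192) (234,188),(264,175)?")
L=[(83,-103,53),(-83,-103,53),(-83,103,53)];print(proj('scene',place(BIN,L)).round(1), "bin scene")
print(pair((457,243),(160,151)))
t=np.radians(20);R=rot(CH[2],t);print(R.apply([0,0,1]))
def ramp(s,h): return ch(-s*np.cos(t)-h*np.sin(t),0,70-s*np.sin(t)+h*np.cos(t))
a=rel(ramp(128,110),R); b=rel(ramp(128,3.5),R,a); c=rel(ramp(30,3.5),R,b);
E
```

```text
[[205.2 217.1]
 [245.  227.2]] seen (207,217.5),(245,229)
[[248.1 190.6]
 [234.8 187.5]
 [262.6 171.1]] seen (253.5,192) (234,188),(264,175)?
[[437.1 246.2]
 [381.8 236.1]
 [387.5 186. ]] bin scene
(array([ 465.28405712, -561.36964186,  128.84971279]), np.float64(4.175284426774405))
[ 0.3402425  -0.03482559 -0.93969262]
[0.2966, -0.1604, 0.0759] [-0.084, 0.342, 0.475] rows>=6.9
[0.0, -0.0, 0.1065] [0.0, 0.0, 0.0] rows>=2.1
[0.098, 0.0, -0.0] [0.0, 0.0, 0.0] rows>=2.0
```

>>> drive_tool([
  [[0.297,-0.16,0.076,-0.084,0.342,0.475,0],[0.297,-0.16,0.076,-0.084,0.342,0.475,0],[0.297,-0.16,0.076,-0.084,0.342,0.475,0],[0.297,-0.16,0.076,-0.084,0.342,0.475,0],[0.297,-0.16,0.076,-0.084,0.342,0.475,0],[0.297,-0.16,0.076,-0.084,0.342,0.475,0],[0.297,-0.16,0.076,-0.084,0.342,0.475,0],[0.297,-0.16,0.076,-0.084,0.342,0.475,0],[0.297,-0.16,0.076,-0.084,0.342,0.475,0],[0.297,-0.16,0.076,-0.084,0.342,0.475,0],[0.297,-0.16,0.076,-0.084,0.342,0.475,0]],
])

```text
clock: 2.25
ee_pos: [419.4, -254.7, 130.1]
tcp_rot: [0.01, 0.983, -0.052, 0.174]
force: [-0.7, -0.4, 0.6]
gripper_width: 9.6
```

```bash
cat >> mv.py <<'E'
t20=np.radians(20)
def ramp(s,h,y=0): return ch(-s*np.cos(t20)-h*np.sin(t20),y,70-s*np.sin(t20)+h*np.cos(t20))
E
python3 - <<'E'
from mv import *
p,R=cur();print(p,state()['gripper_width'],state()['clock'])
rel(ramp(128,110),rot(CH[2],t20))
cv2.imwrite("pics/t1.png",cv2.resize(np.vstack([camera("top")[140:290,270:420],camera("scene")[120:270,160:310]]),None,fx=2,fy=2))
E
```

```text
[ 419.38131446 -254.69632037  130.06303224] 9.57894215118873 2.25
[-0.0003, -0.002, 0.0004] [0.002, -0.0, -0.002] rows>=0.0
```

View pics/t1.png

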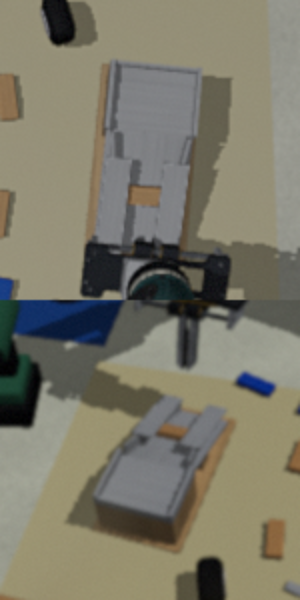

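The gripper is centred above the slot with nothing in contact. Next I descend through the slot.

>>> drive_tool([
  [[0,-0.002,0.03,0,0,0,0],[0,-0.002,0.06,0,0,0,0],[0,-0.002,0.08,0,0,0,0],[0,-0.002,0.09,0,0,0,0],[0,-0.002,0.1,0,0,0,0],[0,-0.002,0.105,0,0,0,0],[0,-0.002,0.105,0,0,0,0]],
])

```text
clock: 3.05
ee_pos: [455.8, -255.0, 30.7]
tcp_rot: [0.009, 0.984, -0.05, 0.173]
force: [0.3, -0.2, -0.1]
gripper_width: 0.7
```

>>> drive_tool([
  [[0.008,0,0,0,0,0,0],[0.014,0,0,0,0,0,0],[0.02,0,0,0,0,0,0],[0.026,0,0,0,0,0,0],[0.032,0,0,0,0,0,0],[0.038,0,0,0,0,0,0],[0.044,0,0,0,0,0,0],[0.05,0,0,0,0,0,0]],
])

```text
clock: 3.85
ee_pos: [503.0, -259.5, 48.0]
tcp_rot: [0.009, 0.984, -0.05, 0.173]
force: [-0.4, 0.7, 0.3]
gripper_width: 0.7
```

Run:
```python
from mv import *
cv2.imwrite("pics/t2.png",cv2.resize(np.vstack([camera("top")[160:280,300:420],camera("scene")[150:270,180:300]]),None,fx=2.5,fy=2.5))
```

```text
(no output)
```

View pics/t2.png

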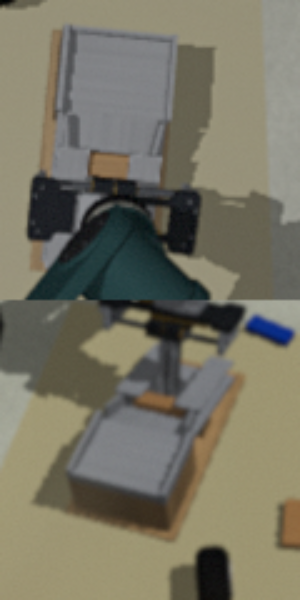

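The tenon slides freely and is now at the lip end.

Run:
```python
from mv import *
R=rot(CH[2],t20)
for w in (ramp(40,4),ramp(12,4.5),ch(0,0,76),ch(24,0,76)): rel(w,R)
```

```text
[0.0364, 0.0016, 0.001] [0.001, -0.001, 0.0] rows>=0.7
[0.0644, 0.0016, 0.0005] [0.001, -0.001, 0.0] rows>=1.3
[0.0784, 0.0016, -0.0006] [0.001, -0.001, 0.0] rows>=1.6
[0.101, 0.0016, 0.0076] [0.001, -0.001, 0.0] rows>=2.0
```

>>> drive_tool([
  [[0.008,0,0,0,0,0,0],[0.016,0,0,0,0,0,0],[0.024,0,0,0,0,0,0],[0.032,0,0,0,0,0,0],[0.04,0,0,0,0,0,0],[0.048,0,0,0,0,0,0],[0.056,0,0,0,0,0,0],[0.064,0,0,0,0,0,0],[0.07,0,-0.001,0,0,0,0],[0.078,0,-0.001,0,0,0,0],[0.084,0,0.001,0,0,0,0],[0.09,0,0.004,0,0,0,0],[0.096,0,0.006,0,0,0,0],[0.101,0,0.008,0,0,0,0],[0.101,0,0.008,0,0,0,0]],
])

```text
clock: 5.45
ee_pos: [600.3, -269.4, 74.7]
tcp_rot: [0.009, 0.984, -0.05, 0.173]
force: [-0.9, 0.3, -0.6]
gripper_width: 0.8
```

Run:
```python
from mv import *
cv2.imwrite("pics/t3.png",cv2.resize(np.vstack([camera("top")[160:280,300:420],camera("scene")[150:270,180:300]]),None,fx=2.5,fy=2.5))
# retreat: back off 10mm then up; then view
p,R=cur();print(p)
rel(ch(14,0,78),rot(CH[2],t20));rel(ch(14,0,200),rot(CH[2]+np.pi/2));
```

```text
[ 599.69882227 -269.31266326   74.63269918]
[-0.0074, 0.0019, -0.0063] [0.0, 0.001, 0.0] rows>=0.2
[0.0342, 0.0019, -0.121] [0.274, -0.273, -1.553] rows>=10.7
```

View pics/t3.png

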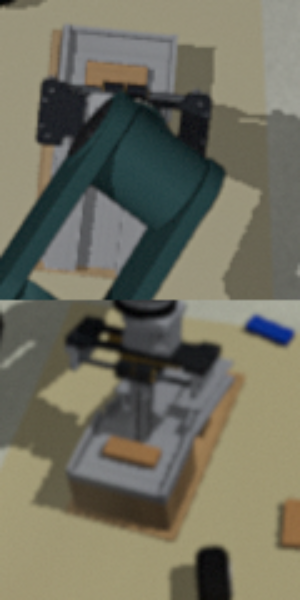

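The tenon lies on the shelf, at about (118,72) in the top inset. Next I retract, turn and measure it.

>>> drive_tool([
  [[-0.007,0,-0.006,0,0,0,0],[-0.007,0,-0.04,0,0,0,10],[0.034,0.002,-0.12,0.274,-0.273,-1.553,58],[0.034,0.002,-0.12,0.274,-0.273,-1.553,58],[0.034,0.002,-0.12,0.274,-0.273,-1.553,58],[0.034,0.002,-0.12,0.274,-0.273,-1.553,58],[0.034,0.002,-0.12,0.274,-0.273,-1.553,58],[0.034,0.002,-0.12,0.274,-0.273,-1.553,58],[0.034,0.002,-0.12,0.274,-0.273,-1.553,58],[0.034,0.002,-0.12,0.274,-0.273,-1.553,58],[0.034,0.002,-0.12,0.274,-0.273,-1.553,58],[0.034,0.002,-0.12,0.274,-0.273,-1.553,58],[0.034,0.002,-0.12,0.274,-0.273,-1.553,58],[0.034,0.002,-0.12,0.274,-0.273,-1.553,58],[0.034,0.002,-0.12,0.274,-0.273,-1.553,58]],
])

```text
clock: 7.05
ee_pos: [590.1, -270.4, 199.5]
tcp_rot: [0.0, 0.743, 0.669, 0.0]
force: [-0.8, 0.4, -0.0]
gripper_width: 54.4
```

```bash
cat >> mv.py <<'E'
def find(cam='top',ztop=14,roi=None):
    im=camera(cam);hsv=cv2.cvtColor(im,cv2.COLOR_BGR2HSV);m=cv2.inRange(hsv,(5,100,75),(18,255,255))
    if roi: k=np.zeros_like(m);k[roi[1]:roi[3],roi[0]:roi[2]]=1;m*=k
    for c in cv2.findContours(m,0,2)[0]:
        if not 60<cv2.contourArea(c)<500: continue
        r=cv2.minAreaRect(c);b=onz(cam,cv2.boxPoints(r),ztop-3);e=[b[1]-b[0],b[2]-b[1]];l=[np.linalg.norm(v) for v in e]
        v=e[int(l[1]>l[0])];print(cam,np.round(r[0],1),"pos",b.mean(0).round(1)[:2],"long/short",np.round(sorted(l)),"yaw %.2f"%(np.arctan2(v[1],v[0])%np.pi))
    return im
E
python3 - <<'E'
from mv import *
im=find('top',84,(310,165,375,215));i2=find('scene',84,(200,170,280,240))
print(cur()[0],state()['gripper_width'],"tenon as in shelf (0.. ) ch50:",ch(50,0,70))
cv2.imwrite("pics/t4.png",cv2.resize(np.vstack([im[160:280,300:420],i2[150:270,180:300]]),None,fx=2.5,fy=2.5))
E
```

```text
top [338.5 189. ] pos [ 625.9 -250.6] long/short [23. 26.] yaw 1.56
scene [232.4 210.5] pos [ 625.7 -270. ] long/short [29. 70.] yaw 1.46
scene [260.8 209.2] pos [ 597.5 -183.6] long/short [ 27. 249.] yaw 3.04
[ 590.01965254 -270.63311693  199.52722381] 54.448635376245264 tenon as in shelf (0.. ) ch50: [ 626.24012543 -273.8911612    70.        ]
```

Run:
```python
from mv import *
R=rot(1.46); rel((626,-271,130),R); rel((626,-271,74),R); print(bn(0,0,0),bn(-20,-45,0))
```

```text
[0.0034, 0.0358, 0.0696] [0.001, -0.0, 0.006] rows>=1.6
[0.0033, 0.0357, 0.1256] [0.001, -0.0, 0.006] rows>=2.6
[513.7 281.5   0. ] [558.0628332  260.12386773   0.        ]
```

>>> drive_tool([
  [[0.003,0.036,0.04,0,0,0,58],[0.003,0.036,0.07,0,0,0,58],[0.003,0.036,0.1,0,0,0,58],[0.003,0.036,0.115,0,0,0,58],[0.003,0.036,0.125,0,0,0,58],[0.003,0.036,0.125,0,0,0,58],[0.003,0.036,0.125,0,0,0,0],[0.003,0.036,0.125,0,0,0,0],[0.003,0.036,0.125,0,0,0,0],[0.003,0.036,0.125,0,0,0,0],[0.003,0.036,0.125,0,0,0,0],[0.003,0.036,0.125,0,0,0,0],[0.003,0.036,0.125,0,0,0,0],[0.003,0.036,0.125,0,0,0,0]],
])

```text
clock: 8.55
ee_pos: [627.2, -271.4, 75.7]
tcp_rot: [0.001, 0.742, 0.67, 0.001]
force: [-0.8, 0.9, 5.8]
gripper_width: 27.8
```

Run:
```python
from mv import *
R=rot(1.54); rel((627,-271,160),cur()[1]); a=rel(bn(-15,-55,120),R); print(a[0]); rel(bn(-15,-55,36),R)
```

```text
[0.0004, -0.0, -0.0843] [0.0, 0.0, 0.0] rows>=1.7
[0.5274, -0.1134, -0.0448] [0.002, 0.001, -0.072] rows>=10.8
[568.2120488  264.81358229 120.        ]
[0.5274, -0.1136, 0.0392] [0.002, 0.001, -0.072] rows>=10.8
```

>>> drive_tool([
  [[0,0,-0.03,0,0,0,0],[0,0,-0.06,0,0,0,0],[0,0,-0.085,0,0,0,0],[0.04,-0.01,-0.085,0,0,-0.072,0],[0.08,-0.02,-0.085,0,0,-0.072,0],[0.12,-0.03,-0.085,0,0,-0.072,0],[0.16,-0.035,-0.085,0,0,-0.072,0],[0.2,-0.045,-0.085,0,0,-0.072,0],[0.24,-0.05,-0.085,0,0,-0.072,0],[0.28,-0.06,-0.085,0,0,-0.072,0],[0.32,-0.07,-0.085,0,0,-0.072,0],[0.36,-0.08,-0.085,0,0,-0.072,0],[0.4,-0.09,-0.085,0,0,-0.072,0],[0.44,-0.1,-0.085,0,0,-0.072,0],[0.48,-0.11,-0.085,0,0,-0.072,0],[0.51,-0.113,-0.07,0,0,-0.072,0],[0.527,-0.113,-0.045,0,0,-0.072,0],[0.527,-0.113,-0.045,0,0,-0.072,0]],
])

```text
clock: 10.35
ee_pos: [565.0, 266.0, 114.1]
tcp_rot: [-0.002, 0.717, 0.697, -0.004]
force: [-0.8, -0.3, -1.3]
gripper_width: 27.5
```

>>> drive_tool([
  [[0,0,0.03,0,0,0,0],[0,0,0.06,0,0,0,0],[0,0,0.084,0,0,0,0],[0,0,0.084,0,0,0,0],[0,0,0.084,0,0,0,42],[0,0,0.084,0,0,0,42],[0,0,0.084,0,0,0,42],[0,0,0.06,0,0,0,42],[0,0,0.02,0,0,0,42],[0,0,-0.03,0,0,0,58]],
])

```text
clock: 11.35
ee_pos: [567.0, 264.2, 149.6]
tcp_rot: [-0.001, 0.718, 0.696, -0.001]
force: [0.7, -0.1, 0.7]
gripper_width: 44.2
```

Run:
```python
from mv import *
print(cur()[0]);im=find('top',14,(205,170,300,280));i2=find('scene',14,(285,180,350,255))
cv2.imwrite("pics/t5.png",cv2.resize(np.hstack([im[170:290,80:300],i2[150:270,280:460]]),None,fx=2,fy=2))
```

```text
[567.0464277  264.22365966 149.5859488 ]
top [236.8 247.2] pos [467.5  45.1] long/short [26. 66.] yaw 0.22
top [268.6 246.2] pos [469.9 -48.6] long/short [26. 66.] yaw 3.02
top [273.2 188.2] pos [643.2 -62.6] long/short [26. 67.] yaw 0.12
scene [297. 239.] pos [645.4 -61.3] long/short [29. 70.] yaw 0.11
scene [337.8 200.6] pos [467.   45.9] long/short [29. 68.] yaw 0.21
scene [310.4 196.9] pos [468.7 -47.2] long/short [28. 70.] yaw 2.97
```

View pics/t5.png

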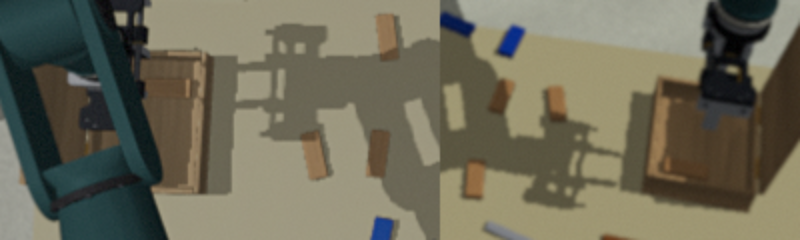

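The first tenon lies in the box, visible at the lower right of the box in the scene inset. The bench tenons haven't moved.

Run:
```python
from mv import *
R=rot(.21); a=rel((467,45.5,100),R); b=rel((467,45.5,4),R,a); c=rel((467,45.5,120),R,a)
d=rel(bn(-15,-18,120),rot(1.54),c)
```

```text
[-0.2245, -0.1002, 0.0575] [0.011, -0.018, 1.33] rows>=8.9
[0.0, -0.0, 0.096] [0.0, 0.0, 0.0] rows>=1.9
[0.0, 0.0, -0.02] [0.0, 0.0, 0.0] rows>=0.4
[0.1088, -0.2022, -0.0] [-0.0, 0.0, -1.33] rows>=8.9
```

>>> drive_tool([
  [[-0.05,-0.02,0,0,0,0.2,58],[-0.1,-0.04,0,0.01,-0.018,0.35,58],[-0.224,-0.1,0.057,0.011,-0.018,1.33,58],[-0.224,-0.1,0.057,0.011,-0.018,1.33,58],[-0.224,-0.1,0.057,0.011,-0.018,1.33,58],[-0.224,-0.1,0.057,0.011,-0.018,1.33,58],[-0.224,-0.1,0.057,0.011,-0.018,1.33,58],[-0.224,-0.1,0.057,0.011,-0.018,1.33,58],[-0.224,-0.1,0.057,0.011,-0.018,1.33,58],[-0.224,-0.1,0.057,0.011,-0.018,1.33,58],[-0.224,-0.1,0.057,0.011,-0.018,1.33,58],[-0.224,-0.1,0.057,0.011,-0.018,1.33,58]],
])

```text
clock: 12.65
ee_pos: [461.6, 43.9, 92.8]
tcp_rot: [0.002, 0.994, 0.106, -0.009]
force: [0.3, -0.4, -0.7]
gripper_width: 54.6
```

Run:
```python
from mv import *
find('scene',14,(320,170,360,235))
rel((467,45.5,4),rot(.21))
```

```text
scene [337.5 201. ] pos [468.9  45.1] long/short [31. 69.] yaw 0.12
[0.0073, -0.0006, 0.0885] [0.002, 0.018, 0.002] rows>=1.8
```

>>> drive_tool([
  [[0,0,0,0,0,0,58],[0,0,0,0,0,0,58]],
])

```text
clock: 12.9
ee_pos: [461.4, 43.9, 92.3]
tcp_rot: [0.002, 0.994, 0.105, -0.009]
force: [0.3, 0.3, 0.3]
gripper_width: 54.7
```

Run:
```python
from mv import *
rel((468,45.5,4),rot(.2))
```

```text
[0.0085, -0.0003, 0.0882] [0.002, 0.019, 0.011] rows>=1.8
```

>>> drive_tool([
  [[0.008,0,0.03,0.002,0.019,0.01,58],[0.008,0,0.06,0.002,0.019,0.01,58],[0.008,0,0.08,0.002,0.019,0.01,58],[0.008,0,0.088,0.002,0.019,0.01,58],[0.008,0,0.088,0.002,0.019,0.01,0],[0.008,0,0.088,0.002,0.019,0.01,0],[0.008,0,0.088,0.002,0.019,0.01,0],[0.008,0,0.088,0.002,0.019,0.01,0],[0.008,0,0.088,0.002,0.019,0.01,0],[0.008,0,0.088,0.002,0.019,0.01,0],[0.008,0,0.06,0.002,0.019,0.01,0],[0.008,0,0.02,0.002,0.019,0.01,0],[0.008,0,-0.03,0.002,0.019,0.01,0],[0.008,0,-0.03,0.002,0.019,0.01,0]],
])

```text
clock: 14.3
ee_pos: [474.5, 45.6, 129.9]
tcp_rot: [0.001, 0.995, 0.1, 0.007]
force: [0.8, -1.1, 0.2]
gripper_width: 27.1
```

Run:
```python
from mv import *
a=rel(bn(-15,-18,120),rot(1.54))
```

```text
[0.0993, -0.2047, 0.0107] [0.013, -0.01, -1.34] rows>=8.9
```

>>> drive_tool([
  [[0.099,-0.205,0,0.013,-0.01,-1.34,0],[0.099,-0.205,0,0.013,-0.01,-1.34,0],[0.099,-0.205,0,0.013,-0.01,-1.34,0],[0.099,-0.205,0,0.013,-0.01,-1.34,0],[0.099,-0.205,0,0.013,-0.01,-1.34,0],[0.099,-0.205,0,0.013,-0.01,-1.34,0],[0.099,-0.205,0,0.013,-0.01,-1.34,0],[0.099,-0.205,0.01,0.013,-0.01,-1.34,0],[0.099,-0.205,0.01,0.013,-0.01,-1.34,0],[0.099,-0.205,0.01,0.013,-0.01,-1.34,0],[0.099,-0.205,0.01,0.013,-0.01,-1.34,0],[0.099,-0.205,0.01,0.013,-0.01,-1.34,0]],
])

```text
clock: 15.5
ee_pos: [526.0, 266.2, 112.0]
tcp_rot: [-0.005, 0.719, 0.695, -0.005]
force: [-0.3, -0.3, -0.1]
gripper_width: 27.4
```

Run:
```python
from mv import *
print(state()['gripper_width']);a=rel(bn(-15,-18,38),rot(1.54))
```

```text
27.39590171940003
[-0.0001, 0.0064, 0.074] [-0.015, -0.0, -0.002] rows>=1.5
```

>>> drive_tool([
  [[0,0.004,0.04,0,0,0,0],[0,0.004,0.074,0,0,0,0],[0,0.004,0.074,0,0,0,0],[0,0.004,0.074,0,0,0,42],[0,0.004,0.074,0,0,0,42],[0,0.004,0.074,0,0,0,42],[0,0.004,0.04,0,0,0,42],[0,0.004,0,0,0,0,42],[0,0.004,-0.03,0,0,0,58],[0,0.004,-0.03,0,0,0,58]],
])

```text
clock: 16.5
ee_pos: [534.2, 267.7, 150.5]
tcp_rot: [-0.003, 0.718, 0.696, 0.002]
force: [0.4, 0.8, 0.8]
gripper_width: 51.8
```

Run:
```python
from mv import *
im=find('top',14,(205,170,300,280));i2=find('scene',14,(285,180,350,255))
p=cur()[0];print(p)
rel((469,-48,100),rot(-.14))
```

```text
top [268.4 246.4] pos [469.2 -48.1] long/short [26. 66.] yaw 3.00
top [273.1 188.2] pos [643.2 -62.5] long/short [25. 67.] yaw 0.12
scene [296.9 238.9] pos [645.2 -61.6] long/short [29. 70.] yaw 0.12
scene [310.5 196.6] pos [467.7 -47.1] long/short [27. 67.] yaw 3.06
[531.32513379 266.50303973 144.18218473]
[-0.3163, -0.0522, 0.0443] [-0.01, 0.008, 1.68] rows>=11.2
```

>>> drive_tool([
  [[-0.05,-0.01,0,0,0,0.15,58],[-0.1,-0.02,0,0,0,0.3,58],[-0.316,-0.052,0.044,-0.01,0.008,1.68,58],[-0.316,-0.052,0.044,-0.01,0.008,1.68,58],[-0.316,-0.052,0.044,-0.01,0.008,1.68,58],[-0.316,-0.052,0.044,-0.01,0.008,1.68,58],[-0.316,-0.052,0.044,-0.01,0.008,1.68,58],[-0.316,-0.052,0.044,-0.01,0.008,1.68,58],[-0.316,-0.052,0.044,-0.01,0.008,1.68,58],[-0.316,-0.052,0.044,-0.01,0.008,1.68,58],[-0.316,-0.052,0.044,-0.01,0.008,1.68,58],[-0.316,-0.052,0.044,-0.01,0.008,1.68,58],[-0.316,-0.052,0.044,-0.01,0.008,1.68,58],[-0.316,-0.052,0.044,-0.01,0.008,1.68,58],[-0.316,-0.052,0.044,-0.01,0.008,1.68,58],[-0.316,-0.052,0.044,-0.01,0.008,1.68,58],[-0.316,-0.052,0.044,-0.01,0.008,1.68,58]],
])

```text
clock: 18.3
ee_pos: [468.1, -48.1, 98.8]
tcp_rot: [0.001, 0.998, -0.07, -0.002]
force: [-0.4, -0.6, 0.3]
gripper_width: 54.7
```

Run:
```python
from mv import *
find('scene',14,(295,180,325,225))
rel((469,-48,4),rot(-.14))
```

```text
scene [310.2 197.4] pos [470.9 -47.3] long/short [30. 74.] yaw 3.01
[0.0012, -0.0004, 0.0949] [0.002, 0.004, 0.0] rows>=1.9
```

>>> drive_tool([
  [[0.001,0,0.03,0,0,0,58],[0.001,0,0.06,0,0,0,58],[0.001,0,0.085,0,0,0,58],[0.001,0,0.095,0,0,0,58],[0.001,0,0.095,0,0,0,0],[0.001,0,0.095,0,0,0,0],[0.001,0,0.095,0,0,0,0],[0.001,0,0.095,0,0,0,0],[0.001,0,0.095,0,0,0,0],[0.001,0,0.095,0,0,0,0],[0.001,0,0.06,0,0,0,0],[0.001,0,0.02,0,0,0,0],[0.001,0,-0.03,0,0,0,0],[0.001,0,-0.03,0,0,0,0]],
])

```text
clock: 19.75
ee_pos: [473.8, -49.1, 136.7]
tcp_rot: [0.002, 0.998, -0.07, 0.005]
force: [0.8, -0.0, -0.0]
gripper_width: 27.7
```

Run:
```python
from mv import *
a=rel(bn(-15,20,120),rot(1.54))
```

```text
[-0.025, -0.3159, 0.0154] [0.012, -0.006, -1.68] rows>=11.2
```

>>> drive_tool([
  [[-0.025,-0.316,0,0.012,-0.006,-1.68,0],[-0.025,-0.316,0,0.012,-0.006,-1.68,0],[-0.025,-0.316,0,0.012,-0.006,-1.68,0],[-0.025,-0.316,0,0.012,-0.006,-1.68,0],[-0.025,-0.316,0,0.012,-0.006,-1.68,0],[-0.025,-0.316,0,0.012,-0.006,-1.68,0],[-0.025,-0.316,0,0.012,-0.006,-1.68,0],[-0.025,-0.316,0,0.012,-0.006,-1.68,0],[-0.025,-0.316,0,0.012,-0.006,-1.68,0],[-0.025,-0.316,0.015,0.012,-0.006,-1.68,0],[-0.025,-0.316,0.015,0.012,-0.006,-1.68,0],[-0.025,-0.316,0.015,0.012,-0.006,-1.68,0],[-0.025,-0.316,0.015,0.012,-0.006,-1.68,0],[-0.025,-0.316,0.015,0.012,-0.006,-1.68,0],[-0.025,-0.316,0.015,0.012,-0.006,-1.68,0]],
])

```text
clock: 21.25
ee_pos: [488.3, 268.1, 113.0]
tcp_rot: [-0.006, 0.718, 0.696, -0.005]
force: [0.6, 0.6, 0.3]
gripper_width: 27.6
```

Run:
```python
from mv import *
print(state()['gripper_width']);a=rel(bn(-15,20,38),rot(1.54))
```

```text
27.648310983959902
[-0.001, 0.0061, 0.0749] [-0.015, -0.002, -0.0] rows>=1.5
```

>>> drive_tool([
  [[0,0.004,0.04,0,0,0,0],[0,0.004,0.074,0,0,0,0],[0,0.004,0.074,0,0,0,0],[0,0.004,0.074,0,0,0,42],[0,0.004,0.074,0,0,0,42],[0,0.004,0.074,0,0,0,42],[0,0.004,0.04,0,0,0,42],[0,0.004,0,0,0,0,42],[0,0.004,-0.03,0,0,0,58],[0,0.004,-0.03,0,0,0,58]],
])

```text
clock: 22.25
ee_pos: [496.7, 269.6, 151.2]
tcp_rot: [-0.004, 0.718, 0.696, 0.002]
force: [0.2, -0.2, -0.3]
gripper_width: 51.9
```

Run:
```python
from mv import *
im=find('top',14,(205,170,300,280));i2=find('scene',14,(285,180,350,255))
rel((644,-62,100),rot(.12))
cv2.imwrite("pics/t6.png",cv2.resize(np.hstack([im[170:290,80:300],i2[150:270,280:460]]),None,fx=2,fy=2))
```

```text
top [264.1 188.9] pos [641.1 -35.4] long/short [26. 68.] yaw 0.11
scene [305.5 240. ] pos [644.  -34.3] long/short [29. 68.] yaw 0.16
[-0.3258, 0.1607, 0.042] [-0.012, 0.005, 1.42] rows>=9.5
```

View pics/t6.png

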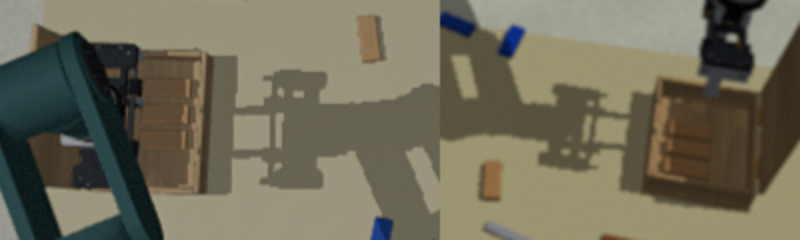

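Three tenons are in the box. The last one was knocked to about (643,-35), so I correct for that.

>>> drive_tool([
  [[-0.05,0.02,0,0,0,0.15,58],[-0.1,0.05,0,0,0,0.3,58],[-0.299,0.158,0.042,-0.01,0.005,1.41,58],[-0.299,0.158,0.042,-0.01,0.005,1.41,58],[-0.299,0.158,0.042,-0.01,0.005,1.41,58],[-0.299,0.158,0.042,-0.01,0.005,1.41,58],[-0.299,0.158,0.042,-0.01,0.005,1.41,58],[-0.299,0.158,0.042,-0.01,0.005,1.41,58],[-0.299,0.158,0.042,-0.01,0.005,1.41,58],[-0.299,0.158,0.042,-0.01,0.005,1.41,58],[-0.299,0.158,0.042,-0.01,0.005,1.41,58],[-0.299,0.158,0.042,-0.01,0.005,1.41,58],[-0.299,0.158,0.042,-0.01,0.005,1.41,58],[-0.299,0.158,0.042,-0.01,0.005,1.41,58],[-0.299,0.158,0.042,-0.01,0.005,1.41,58],[-0.299,0.158,0.042,-0.01,0.005,1.41,58]],
])

```text
clock: 23.95
ee_pos: [641.1, -35.5, 98.2]
tcp_rot: [-0.0, 0.998, 0.065, -0.002]
force: [1.0, 0.0, 0.8]
gripper_width: 54.8
```

Run:
```python
from mv import *
find('scene',14,(285,215,325,260))
rel((643,-35,4),rot(.13))
```

```text
scene [305.5 240. ] pos [644.  -34.3] long/short [29. 68.] yaw 0.16
[0.0024, -0.0002, 0.0941] [-0.001, 0.005, 0.001] rows>=1.9
```

>>> drive_tool([
  [[0.002,0,0.03,0,0,0,58],[0.002,0,0.06,0,0,0,58],[0.002,0,0.085,0,0,0,58],[0.002,0,0.094,0,0,0,58],[0.002,0,0.094,0,0,0,0],[0.002,0,0.094,0,0,0,0],[0.002,0,0.094,0,0,0,0],[0.002,0,0.094,0,0,0,0],[0.002,0,0.094,0,0,0,0],[0.002,0,0.094,0,0,0,0],[0.002,0,0.06,0,0,0,0],[0.002,0,0.02,0,0,0,0],[0.002,0,-0.03,0,0,0,0],[0.002,0,-0.03,0,0,0,0]],
])

```text
clock: 25.4
ee_pos: [647.8, -35.9, 137.7]
tcp_rot: [0.001, 0.998, 0.065, 0.005]
force: [1.2, 0.1, 0.5]
gripper_width: 27.9
```

Run:
```python
from mv import *
a=rel(bn(-15,58,120),rot(1.54))
```

```text
[-0.1515, -0.3267, 0.0149] [0.01, -0.006, -1.41] rows>=9.4
```

>>> drive_tool([
  [[-0.148,-0.327,0,0.01,-0.006,-1.41,0],[-0.148,-0.327,0,0.01,-0.006,-1.41,0],[-0.148,-0.327,0,0.01,-0.006,-1.41,0],[-0.148,-0.327,0,0.01,-0.006,-1.41,0],[-0.148,-0.327,0,0.01,-0.006,-1.41,0],[-0.148,-0.327,0,0.01,-0.006,-1.41,0],[-0.148,-0.327,0,0.01,-0.006,-1.41,0],[-0.148,-0.327,0,0.01,-0.006,-1.41,0],[-0.148,-0.327,0,0.01,-0.006,-1.41,0],[-0.148,-0.327,0,0.01,-0.006,-1.41,0],[-0.148,-0.327,0.015,0.01,-0.006,-1.41,0],[-0.148,-0.327,0.015,0.01,-0.006,-1.41,0],[-0.148,-0.327,0.015,0.01,-0.006,-1.41,0],[-0.148,-0.327,0.015,0.01,-0.006,-1.41,0],[-0.148,-0.327,0.015,0.01,-0.006,-1.41,0]],
])

```text
clock: 26.9
ee_pos: [454.2, 269.6, 114.3]
tcp_rot: [-0.006, 0.718, 0.696, -0.005]
force: [0.0, 0.3, -0.0]
gripper_width: 27.6
```

Run:
```python
from mv import *
print(state()['gripper_width']);a=rel(bn(-15,55,38),rot(1.54))
```

```text
27.621378725100282
[-0.0014, 0.0053, 0.0762] [-0.015, -0.002, -0.0] rows>=1.5
```

>>> drive_tool([
  [[0,0.005,0.04,-0.015,0,0,0],[0,0.005,0.076,-0.015,0,0,0],[0,0.005,0.076,-0.015,0,0,0],[0,0.005,0.076,-0.015,0,0,42],[0,0.005,0.076,-0.015,0,0,42],[0,0.005,0.076,-0.015,0,0,42],[0,0.005,0.04,-0.015,0,0,42],[0,0.005,0,-0.015,0,0,42],[0,0.005,-0.05,-0.015,0,0,42],[-0.1,0.005,-0.05,-0.015,0,0,0],[-0.15,0.005,-0.05,-0.015,0,0,0],[-0.2,0.005,-0.05,-0.015,0,0,0],[-0.2,0.005,-0.05,-0.015,0,0,0],[-0.2,0.005,-0.05,-0.015,0,0,0]],
])

```text
clock: 28.3
ee_pos: [454.2, 64.3, 165.7]
tcp_rot: [0.001, 0.721, 0.693, 0.001]
force: [-0.3, -0.2, 0.3]
gripper_width: 3.3
```

Run:
```python
from mv import *
im=camera('top');i2=camera('scene');print(cur()[0],state()['gripper_width'])
cv2.imwrite("pics/t7.png",cv2.resize(np.hstack([im[165:285,80:300],i2[150:270,370:470]]),None,fx=2.5,fy=2.5))
cv2.imwrite("pics/sc.png",i2)
```

```text
[454.26704363  68.67512611 165.31093576] 0.36404763153863023
```

View pics/t7.png

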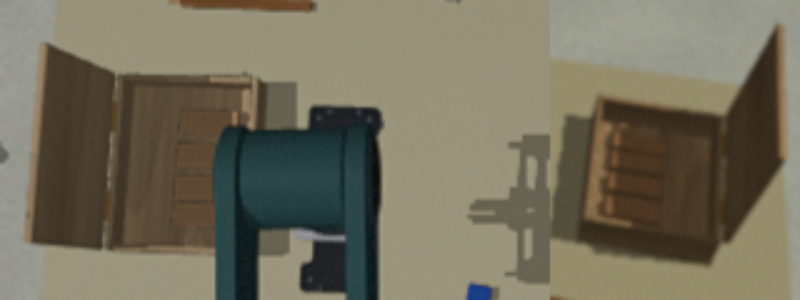

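All four tenons lie flat in the box. Next I take the closed fingers over the lid and push it from behind.

```bash
cat >> mv.py <<'E'
def lidp(th,r=140,off=9,gap=8,y=0):
    d=np.array([-np.cos(th),np.sin(th)]);n=np.array([np.sin(th),np.cos(th)])
    q=np.array([83,53.5])+r*d+off*n+[gap,0];return bn(q[0],y,q[1])
E
python3 - <<'E'
from mv import *
for th in(1.65,1.75,1.85): print(th,proj('top',[lidp(th,176,9,0,-103),lidp(th,176,9,0,103)]).round(1).tolist(),proj('scene',[lidp(th,176,9,0,-103),lidp(th,176,9,0,103)]).round(1).tolist())
print("seen",np.array([(97,45),(60,520)])/6+[80,175])
R=rot(1.54);p=cur()[0]
a=rel((p[0],p[1],300),R); b=rel(bn(160,0,290),R);print(b[0]); c=rel(bn(160,0,200),R)
E
```

```text
1.65 [[96.5, 182.7], [90.2, 263.2]] [[462.9, 212.3], [461.5, 158.4]]
1.75 [[90.3, 182.8], [83.9, 263.1]] [[469.1, 214.1], [467.2, 160.0]]
1.85 [[84.6, 183.0], [78.0, 263.0]] [[474.9, 216.3], [472.4, 162.1]]
seen [[ 96.16666667 182.5       ]
 [ 90.         261.66666667]]
[0.0004, 0.0003, -0.1347] [0.002, -0.003, -0.003] rows>=2.7
[0.375, 0.0521, -0.1236] [0.002, -0.003, -0.003] rows>=8.0
[518.62663345 441.4241329  290.        ]
[0.3748, 0.0519, -0.0336] [0.002, -0.003, -0.003] rows>=7.6
```

>>> drive_tool([
  [[0,0,-0.05,0,0,0,0],[0,0,-0.1,0,0,0,0],[0,0.01,-0.135,0,0,0,0],[0.04,0.02,-0.135,0,0,0,0],[0.08,0.03,-0.135,0,0,0,0],[0.12,0.04,-0.135,0,0,0,0],[0.16,0.05,-0.135,0,0,0,0],[0.2,0.052,-0.135,0,0,0,0],[0.24,0.052,-0.135,0,0,0,0],[0.24,0.052,-0.135,0,0,0,0],[0.24,0.052,-0.135,0,0,0,0]],
])

```text
clock: 29.5
ee_pos: [512.0, 310.0, 299.0]
tcp_rot: [-0.001, 0.716, 0.698, 0.0]
force: [-0.4, -0.5, 0.3]
gripper_width: 0.5
```

Run:
```python
from mv import *
print(cur()[0]);R=rot(1.54)
b=rel(bn(160,0,290),R);c=rel(bn(160,0,200),R)
```

```text
[512.03914185 309.96703412 298.97942474]
[0.1316, 0.0032, 0.0092] [-0.001, -0.002, 0.005] rows>=2.6
[0.1314, 0.0032, 0.0992] [-0.001, -0.002, 0.005] rows>=3.3
```

>>> drive_tool([
  [[0.04,0,0,0,0,0,0],[0.08,0.003,0,0,0,0,0],[0.12,0.003,0,0,0,0,0],[0.132,0.003,0.009,0,0,0,0],[0.132,0.003,0.009,0,0,0,0],[0.132,0.003,0.009,0,0,0,0]],
])

```text
clock: 30.1
ee_pos: [520.0, 438.1, 290.1]
tcp_rot: [-0.001, 0.718, 0.696, -0.0]
force: [0.6, -0.6, -0.0]
gripper_width: 0.9
```

Run:
```python
from mv import *
print(cur()[0]);R=rot(1.54)
c=rel(bn(160,0,200),R)
i2=camera('scene');im=camera('top')
cv2.imwrite("pics/t8.png",cv2.resize(np.hstack([im[165:305,60:260],i2[90:230,340:540]]),None,fx=2,fy=2))
```

```text
[519.99917275 438.09332612 290.14974769]
[0.0032, -0.0014, 0.0902] [-0.001, -0.0, -0.001] rows>=1.8
```

View pics/t8.png

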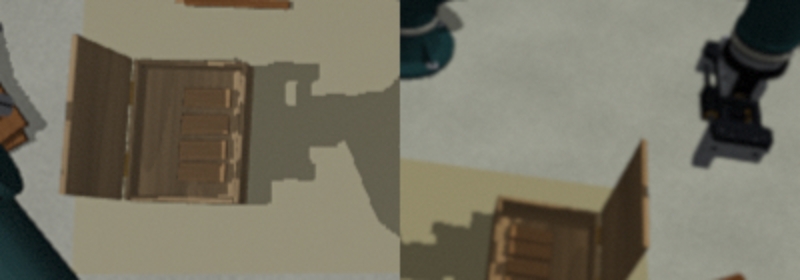

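>>> drive_tool([
  [[0.003,0,0.04,0,0,0,0],[0.003,0,0.08,0,0,0,0],[0.003,0,0.09,0,0,0,0],[0.003,0,0.09,0,0,0,0]],
])

```text
clock: 30.6
ee_pos: [519.5, 440.9, 198.6]
tcp_rot: [-0.001, 0.718, 0.696, -0.002]
force: [0.2, -0.7, 0.3]
gripper_width: 0.6
```

Run:
```python
from mv import *
print(cur()[0],state()['force']);R=rot(1.54)
for th in np.arange(1.7,.35,-.1): print(round(th,2),end=' ');rel(lidp(th),R)
```

```text
[519.51723087 440.86517362 198.55688545] [ 0.19008866 -0.66014331  0.33122739]
1.7 [-0.0415, -0.0008, 0.0074] [-0.004, 0.001, -0.001] rows>=0.8
1.6 [-0.0554, -0.0008, 0.0054] [-0.004, 0.001, -0.001] rows>=1.1
1.5 [-0.0694, -0.0008, 0.0048] [-0.004, 0.001, -0.001] rows>=1.4
1.4 [-0.0834, -0.0008, 0.0056] [-0.004, 0.001, -0.001] rows>=1.7
1.3 [-0.0972, -0.0008, 0.0078] [-0.004, 0.001, -0.001] rows>=2.0
1.2 [-0.1108, -0.0007, 0.0114] [-0.004, 0.001, -0.001] rows>=2.2
1.1 [-0.1239, -0.0007, 0.0163] [-0.004, 0.001, -0.001] rows>=2.5
1.0 [-0.1365, -0.0007, 0.0225] [-0.004, 0.001, -0.001] rows>=2.8
0.9 [-0.1484, -0.0006, 0.0299] [-0.004, 0.001, -0.001] rows>=3.0
0.8 [-0.1595, -0.0006, 0.0385] [-0.004, 0.001, -0.001] rows>=3.3
0.7 [-0.1697, -0.0005, 0.0481] [-0.004, 0.001, -0.001] rows>=3.5
0.6 [-0.1789, -0.0005, 0.0587] [-0.004, 0.001, -0.001] rows>=3.8
0.5 [-0.187, -0.0004, 0.0702] [-0.004, 0.001, -0.001] rows>=4.0
0.4 [-0.1938, -0.0004, 0.0824] [-0.004, 0.001, -0.001] rows>=4.2
```

>>> drive_tool([
  [[-0.015,0,0.006,0,0,0,0],[-0.03,0,0.007,0,0,0,0],[-0.042,0,0.007,0,0,0,0],[-0.049,0,0.006,0,0,0,0],[-0.056,0,0.005,0,0,0,0],[-0.063,0,0.005,0,0,0,0],[-0.07,0,0.005,0,0,0,0],[-0.077,0,0.005,0,0,0,0],[-0.084,0,0.006,0,0,0,0],[-0.091,0,0.007,0,0,0,0],[-0.097,0,0.008,0,0,0,0],[-0.104,0,0.01,0,0,0,0],[-0.111,0,0.012,0,0,0,0],[-0.118,0,0.014,0,0,0,0],[-0.124,0,0.016,0,0,0,0]],
])

```text
clock: 32.1
ee_pos: [515.9, 318.0, 183.1]
tcp_rot: [-0.001, 0.718, 0.696, -0.0]
force: [1.5, 3.8, 1.7]
gripper_width: 0.6
```

Run:
```python
from mv import *
print(cur()[0],state()['force']);R=rot(1.54)
for th in np.arange(1.1,-.05,-.1): print(round(th,2),end=' ');rel(lidp(th),R)
```

```text
[515.93897367 317.97999745 183.07554722] [1.47435538 3.77565924 1.72230025]
1.1 [-0.001, -0.0011, 0.0007] [-0.002, -0.001, 0.0] rows>=0.0
1.0 [-0.0136, -0.0011, 0.0069] [-0.002, -0.001, 0.0] rows>=0.3
0.9 [-0.0255, -0.0011, 0.0143] [-0.002, -0.001, 0.0] rows>=0.6
0.8 [-0.0366, -0.0011, 0.0228] [-0.002, -0.001, 0.0] rows>=0.9
0.7 [-0.0469, -0.0011, 0.0324] [-0.002, -0.001, 0.0] rows>=1.1
0.6 [-0.0561, -0.001, 0.043] [-0.002, -0.001, 0.0] rows>=1.4
0.5 [-0.0642, -0.001, 0.0545] [-0.002, -0.001, 0.0] rows>=1.7
0.4 [-0.0711, -0.001, 0.0667] [-0.002, -0.001, 0.0] rows>=1.9
0.3 [-0.0767, -0.001, 0.0795] [-0.002, -0.001, 0.0] rows>=2.2
0.2 [-0.0811, -0.001, 0.0928] [-0.002, -0.001, 0.0] rows>=2.5
0.1 [-0.0841, -0.0009, 0.1065] [-0.002, -0.001, 0.0] rows>=2.7
-0.0 [-0.0857, -0.0009, 0.1205] [-0.002, -0.001, 0.0] rows>=3.0
```

>>> drive_tool([
  [[-0.007,0,0.004,0,0,0,0],[-0.014,0,0.007,0,0,0,0],[-0.02,0,0.011,0,0,0,0],[-0.026,0,0.014,0,0,0,0],[-0.032,0,0.018,0,0,0,0],[-0.037,0,0.023,0,0,0,0],[-0.042,0,0.027,0,0,0,0],[-0.047,0,0.032,0,0,0,0],[-0.052,0,0.037,0,0,0,0],[-0.056,0,0.043,0,0,0,0],[-0.06,0,0.049,0,0,0,0],[-0.064,0,0.055,0,0,0,0],[-0.068,0,0.061,0,0,0,0],[-0.071,0,0.067,0,0,0,0],[-0.074,0,0.073,0,0,0,0],[-0.077,0,0.08,0,0,0,0],[-0.079,0,0.086,0,0,0,0],[-0.081,0,0.093,0,0,0,0]],
])

```text
clock: 33.9
ee_pos: [513.6, 237.4, 90.3]
tcp_rot: [-0.001, 0.718, 0.696, 0.0]
force: [-1.4, 0.2, 2.6]
gripper_width: 0.6
```

Run:
```python
from mv import *
print(cur()[0],state()['force']);R=rot(1.54)
for th in (.2,.1,0): print(th,end=' ');rel(lidp(th),R)
```

```text
[513.5969491  237.44490878  90.34716986] [-1.40774501  0.1813226   2.63120312]
0.2 [-0.0004, -0.0013, 0.0002] [-0.001, -0.001, 0.0] rows>=0.0
0.1 [-0.0034, -0.0012, 0.0139] [-0.001, -0.001, 0.0] rows>=0.3
0 [-0.005, -0.0012, 0.0278] [-0.001, -0.001, 0.0] rows>=0.6
```

>>> drive_tool([
  [[-0.002,0,0.007,0,0,0,0],[-0.003,0,0.014,0,0,0,0],[-0.004,0,0.021,0,0,0,0],[-0.005,0,0.026,0,0,0,0],[-0.005,0,0.029,0,0,0,0],[-0.005,0,0.031,0,0,0,0],[-0.005,0,0.033,0,0,0,0],[-0.005,0,0.033,0,0,0,0],[-0.005,0,0.033,0,0,0,0]],
])

```text
clock: 34.8
ee_pos: [513.5, 233.0, 62.5]
tcp_rot: [-0.0, 0.718, 0.696, 0.001]
force: [-10.0, -3.0, 20.0]
gripper_width: 0.8
```

The press reads 20 N and the tip stops at z 62.5, which is the shut height. I retract and check.

>>> drive_tool([
  [[0,0,0.002,0,0,0,0],[0,0,0.002,0,0,0,0],[0,0,-0.01,0,0,0,0],[0,0,-0.05,0,0,0,0],[-0.04,0,-0.1,0,0,0,0],[-0.09,0,-0.13,0,0,0,0],[-0.14,0,-0.15,0,0,0,0],[-0.19,0,-0.15,0,0,0,0],[-0.24,0,-0.15,0,0,0,0],[-0.24,0,-0.15,0,0,0,0],[-0.24,0,-0.15,0,0,0,0]],
])

```text
clock: 35.9
ee_pos: [506.7, -10.4, 207.3]
tcp_rot: [-0.0, 0.72, 0.694, 0.0]
force: [0.3, -0.0, 0.6]
gripper_width: 0.6
```

Run:
```python
from mv import *
im=camera('top');i2=camera('scene');print(state()['force'],cur()[0])
for th in(0,.05): print(th,[proj(c,[lidp(th,176,9,0,y) for y in(-103,103)]).round(1).tolist() for c in('top','scene')])
cv2.imwrite("pics/t9.png",np.vstack([cv2.resize(np.hstack([im[170:280,80:220],i2[150:260,360:500]]),None,fx=2.8,fy=2.8),cv2.resize(im[70:310,70:520],(784,418))[:290]]))
```

```text
[-0.1338873  -0.17450734 -0.39792185] [506.48822354  -7.28030674 207.00060771]
0 [[[186.7, 195.5], [182.9, 267.3]], [[379.0, 233.8], [385.0, 183.7]]]
0.05 [[[185.8, 195.0], [182.0, 267.2]], [[379.7, 232.1], [385.7, 182.0]]]
```

View pics/t9.png

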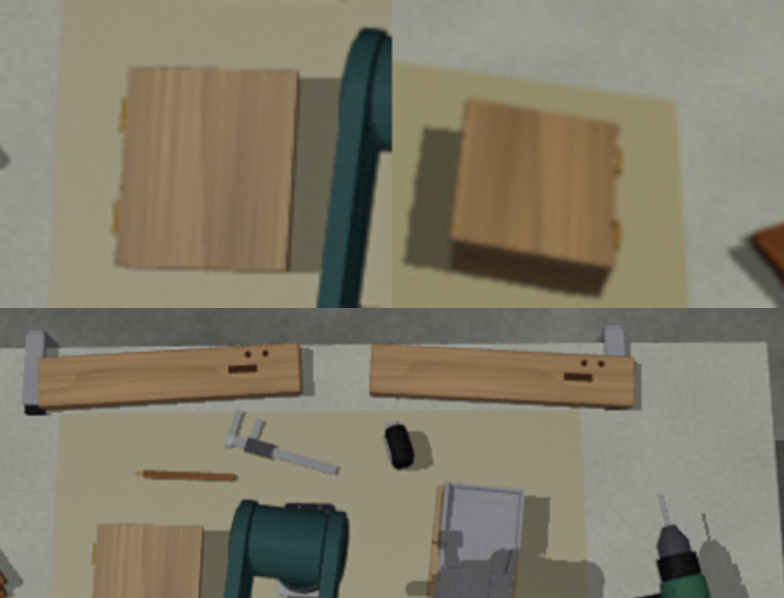

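The lid is shut and flush: its edge corners are at (186,195) and (182,266), close to the prediction for 0 rad. The caliper, tape, pencil and drill look unmoved.

```bash
python3 -c "
from station import *
print(close_job())"
```

```text
the job is handed in; nothing more can be done
None
```

The job is done and handed in at about 36 s of the 208 s allowed.

**Tenons:** I pushed the jammed tenon up the ramp through the slot with closed fingers tilted 20°, and it came to rest flat on the shelf, where I gripped it. It and the three loose pale tenons are in the box. One loose tenon had been knocked about 28 mm aside during the run, so I found it again before picking it up. The last picture before I closed the lid showed all four lying flat inside. I did not touch the two blue look-alikes.

**Lid:** I pushed it shut from behind and pressed it down with about 20 N. The fingertips stopped at z = 62.5 mm, the height expected for a fully shut lid. The last pictures show it flush with the box, with its edge corners within 1 px in the top view of where a shut lid should be; the one corner checked in the scene view was about 2 px off. The network never measured the lid angle directly.

**Bystanders:** the drill, caliper, tape and pencil look unmoved in the last picture, but I judged that by eye and did not measure it. The arm ended clear of everything. No check failed. The lid's starting angle looked nearer 1.65 than the stated 1.75 rad, which made no difference.

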